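Clamp a primed panel with a slip-clutch knob

TASK

Clamp the small primed panel for sanding: lay it, white face up, in the channel of the clamping bed and slide it under the clamp foot until its end is fully home against the end stop, pushing gently. Then turn the round black knob clockwise until its slip clutch clicks, and stop: one click is right, a second is forgiven, a third is too many. Leave the panel clamped and let go of the knob, without disturbing the tape roll, the bottle or the eraser.

Things in the scene. Friction and masses are not known exactly. Their poses are not given: they have to be found in the camera images.
- jig: Clamping bed: wooden board 260 x 125 x 16 mm, screwed to the desk. Origin on the desk under the middle of the panel's place; x runs along the channel toward the end stop, y across it toward the clamp's column, z up. Board x -150 to 110, y -45 to 80 mm. Its top is the channel floor; rails 4 mm high, 10 mm wide, x -130 to 85 mm, leave a channel 63 mm wide on y = 0, open at the -x end.
- clamp_arm (a point): Point on the clamp's axis, on top of the steel arm that reaches over the channel, 64 mm above the desk (bed's frame x 50, y 0; arm 52 to 64 mm up, 26 mm wide, eye 34 mm across, column at x 37 to 63, y 55 to 78). Below hangs a cork-faced round foot, 28 mm across, that starts some 2 to 5 mm clear of a panel in the channel; turning the screw lowers it about 3 mm per radian.
- end_stop: Wooden end stop across the channel, 16 mm thick, 63 mm wide, 18 mm high. Its origin is the middle of the lower edge of the face that the panel meets (bed's frame x 85, y 0, z 16 mm). Pushing the panel on it with more than 25 N counts as forcing it.
- panel_center (a point): Centre of the loose panel: wooden block with a white primed top, 170 mm long (its x), 56 mm wide (its y), 22 mm thick, about 0.12 kg; starts flat on the desk, white face up. Both ends are alike. Held some 45 mm behind its centre it leaves room beside the knob when home. Home, its centre stands over the bed's origin, 27 mm above the desk.
- knob_grip (a point): Middle of the knob's grip, on its vertical axis, 86 mm above the desk (bed's frame x 50, y 0). Ribbed black cylinder 40 mm across, 74 to 99 mm above the desk, steel collar 43 mm across just below (top at 73 mm). Can be gripped at any angle; does not rise or sink. Clockwise from above tightens; 0.9 to 2.4 rad to the first click. The screw holds by its own friction when let go.
- knob (a joint): How far the knob has slipped clockwise on its screw (rad): 0 while it drives the screw, 0.52 after one click, 1.05 after two; let go between, it springs to the nearest. Driving takes 0.14 N m, rising to 0.22 once the foot presses; then it slips over a tooth and the torque drops. Held still, where friction does not show: near 0 driving, 0.1 before the click, -0.1 past the tooth.
- tape_roll: Bystander: roll of masking tape lying flat, 101 x 112 x 24 mm; origin under its centre.
- white_bottle: Bystander: off-white plastic bottle lying on its side, 40 x 123 x 40 mm; origin under its centre.
- eraser: Bystander: small eraser block, 21 x 45 x 13 mm; origin under its centre.

How it is judged:
By the outcome, as a careful person would: the job done as asked, in the order asked, and still so for the second after the job is handed in, with the robot touching nothing.
It also fails if it takes over 58 s, if anything falls off the work surface, if the arm or the gripper's body presses on something with over 40 N, if the wrist force passes 120 N, or if a joint passes its speed limit or range.

ROBOT

A 7-joint arm with a two-finger parallel gripper is mounted at the origin on the work surface; the furniture and walls round the work are solid. World frame = base frame: x ahead of the robot, y to its left, z up, the work surface at z = 0. Lengths are in m, angles in rad, forces in N, time in s.
With the tool pointing down it reaches from about 0.35 to 0.9 m from the base axis. Payload 7.2 kg.
Tool frame: the origin (TCP) lies midway between the tips of the shut fingers; the grasp point (between the pads) lies pinch_z behind it (pinch_z is the distance from the TCP to the grasp point, in m); z points along the fingers, x is the direction in which the jaws open and shut, and the axes are right-handed (so a half turn about z gives the same grasp; the last joint's range is limited). The gripper opens to 85 mm and grips with 20 to 120 N. Pads are 22 mm wide; open, the fingers measure 114 mm over their backs; the gripper's body (76 mm by 85 mm) begins 54 mm behind the grasp point. The pads swing forward as they close: fully open they stand 13 mm farther back than shut.
Start: joints at [1.043, 0.411, -0.013, 1.596, 0.006, 1.134, -0.082], TCP at [0.277, -0.56, 0.21] pointing down, gripper open.
Joint ranges: [-2.95, 2.95], [-0.29, 1.99], [-1.47, 1.44], [0.14, 2.54], [-1.03, 4.17], [0.13, 1.85], [-2.86, 2.86]. Speed limits (rad/s): [2.39, 2.39, 3.01, 3.01, 3.14, 3.14, 3.14].

INTERFACE

Orientations are given as a rotation vector (axis times angle).
In Python, from rig import * gives the robot as it stands.
- The arm moves only by the tool move_arm, never from a script. Its argument "deltas" is a list of rows, each an object of numbers: "hand": the opening, from -1 (shut) to 1 (fully open); "x", "y", "z": the shift along the tool's x, y, z in mm; "wx", "wy", "wz": the turn, a rotation vector about the tool's x, y, z in rad. A call has 1 to 8 rows; each row is the pose to reach, as a shift and turn from the pose commanded when the call began, along the tool's axes at that moment; what a row does not reach only later rows make up. A row lasts 1/8 s, in which the tool goes at most 62.5 mm and 10.7 degrees, less where a joint would pass 70% of its speed; a pose out of reach is approached as far as the arm can. A call with a gripper value outside its range is refused whole. The fingers move at their own pace and stop on an object; "squeeze" is the grip in N (left out, the last holds). Time passes only in rows, so rows that repeat a pose let the fingers close. It gives the time, the measured TCP pose, the force and the opening at its end, in the units of the state.
- state(): the state, without advancing time (a new reading comes with each control period).
- camera(name): name is "scene" or "top"; returns (picture, depth): 480x640x3 uint8, red, green, blue; 480x640 float32, m along the optical axis (not along the pixel's ray), 0 where there is no reading.
- camera_info(name): a dict with "intrinsics" (3x3 intrinsics, pixels), "distortion" ([k1, k2, p1, p2, k3] as OpenCV has them; the pictures are not rectified), "R" (3x3) and "t" (3): a world point X has camera coordinates R X + t. Camera axes: x right, y down, z forward; pixel columns grow to the right and rows downward; lengths in m; the calibration is good to about 2 mm. A picture is of the moment at which its call begins. camera_info takes no time and is no camera call.
- hand_in(): hands the job in, once; it reports no verdict.
The state is a dict: "t": time; "qpos": joint angles; "joint_velocities": joint speeds; "joint_torque": joint torques, N m; "tcp_pos": TCP position; "ee_rot": TCP orientation; "force": force on the tool from outside, world axes, zero at the start; "moment": the same for the moment, N m; "width": finger opening in m.
Only numpy, scipy, OpenCV 4.12 (cv2) and the standard library are available. Lean on these libraries where they do the work, as an engineer would, in place of code of your own. Each camera call takes 0.05 s, during which the arm holds its last target. There are 200 camera calls.

## Working session

There is one attempt and no reset: what is moved stays moved. The work goes in short steps, Python scripts to look and compute and a tool call to move; the robot and the scene stay as the last step left them, time stands still between calls to the robot, and variables do not carry over. Pictures are saved under pics/ and viewed, on a budget of 10 in all, crops included, one or two more only if the job needs it, and the job is handed in when it is done.

Besides the shell and the picture viewer there is one more tool, called after "Emit:" by a JSON object that holds its "op" and its "data". move_arm: Moves the arm, as the interface text tells. Its arguments: {"type":"object","properties":{"deltas":{"type":"array","items":{"type":"object","properties":{"hand":{"type":"number"},"x":{"type":"number"},"y":{"type":"number"},"z":{"type":"number"},"wx":{"type":"number"},"wy":{"type":"number"},"wz":{"type":"number"}}}},"squeeze":{"type":"number"}},"required":["deltas"]}

```bash
mkdir -p pics; ls; cat > h.py <<'E'
from rig import *
import numpy as np, cv2
from scipy.spatial.transform import Rotation as Rn
def snap(cam,fn,crop=None,s=1):
    p,d=camera(cam); np.save(f'pics/{cam}_d.npy',d); cv2.imwrite(f'pics/{cam}_raw.png',p[:,:,::-1])
    if crop: a,b,c,e=crop; p=p[b:e,a:c]
    p=cv2.resize(p,None,fx=s,fy=s,interpolation=cv2.INTER_CUBIC); cv2.imwrite('pics/'+fn,p[:,:,::-1]); return d
def ray(cam,u,v):
    i=camera_info(cam);K=np.array(i['intrinsics'],float);D=np.array(i['distortion'],float);R=np.array(i['R']);t=np.array(i['t'])
    n=cv2.undistortPoints(np.array([[[u,v]]],float),K,D)[0,0]
    return R.T@(-t),R.T@np.array([n[0],n[1],1.]),
def at_z(cam,u,v,z):
    o,r=ray(cam,u,v); return o+r*(z-o[2])/r[2]
def at_d(cam,u,v,d):
    o,r=ray(cam,u,v); return o+r*d
def proj(cam,X):
    i=camera_info(cam);K=np.array(i['intrinsics'],float);D=np.array(i['distortion'],float)
    return cv2.projectPoints(np.array(X,float).reshape(-1,1,3),cv2.Rodrigues(np.array(i['R'],float))[0],np.array(i['t'],float),K,D)[0][:,0]
E
python3 - <<'E'
from h import *
snap('top','t1.png');snap('scene','s1.png')
s=state();print(s)
for c in('top','scene'):
    print(c,ray(c,320,240), camera_info(c)['intrinsics'])
E
```

```text
pics
{'t': 0.1, 'qpos': array([ 1.04278331,  0.41180774, -0.01271587,  1.59694938,  0.00560008,
        1.13431085, -0.08220599]), 'joint_velocities': array([ 0.00184488, -0.00188228, -0.00051015, -0.00197659, -0.00024789,
       -0.0014706 ,  0.00029123]), 'joint_torque': array([ 2.25214862e-03, -6.01826692e+01,  6.84217438e-01, -3.00091696e+01,
        1.40636286e-02,  6.46624365e-03,  2.45543600e-05]), 'tcp_pos': array([ 0.27711854, -0.55967628,  0.20924924]), 'ee_rot': array([-2.66867307e+00,  1.65636992e+00,  1.99943772e-03]), 'force': array([0.42421307, 0.06749594, 0.22108821]), 'moment': array([-0.00473483, -0.03720552, -0.01539726]), 'width': 0.08550362004036016}
top (array([0.36134268, 0.03139799, 1.11261673]), array([ 0.13013235,  0.00962564, -0.99150224])) [[534.96646404   0.         325.41613477]
 [  0.         534.96646404 239.39616221]
 [  0.           0.           1.        ]]
scene (array([-0.04369477,  0.7993079 ,  0.75332594]), array([ 0.4618627 , -0.67281884, -0.57827998])) [[498.23083974   0.         318.29569633]
 [  0.         498.23083974 230.05598567]
 [  0.           0.           1.        ]]
```

View pics/t1.png

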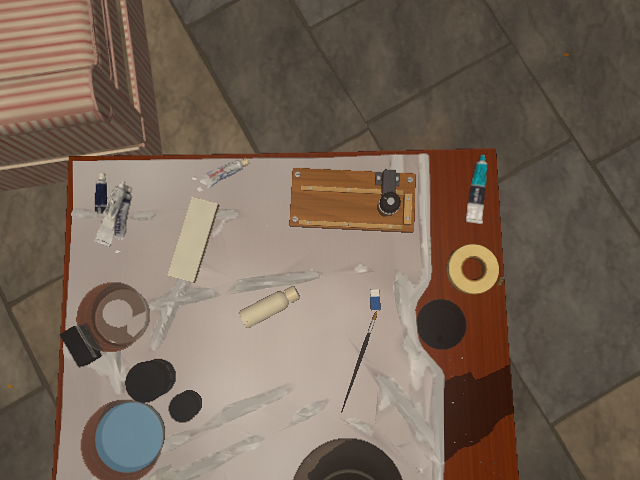

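View pics/s1.png

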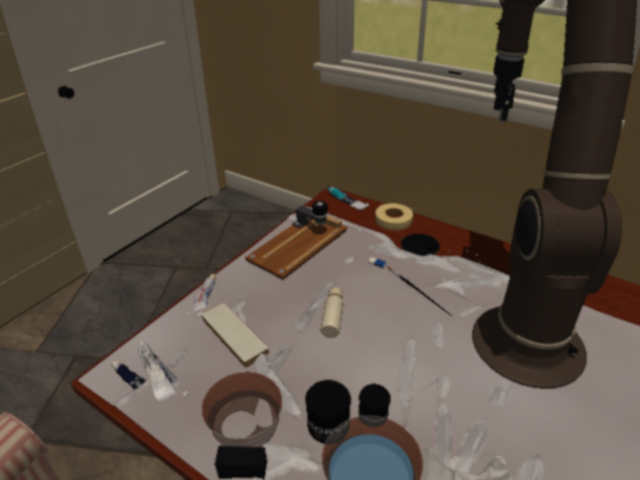

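The top view shows the panel near (193,240), the bed around (352,200) with its knob at (389,203), the bottle at (270,307), the eraser at (375,299) and the tape roll at (474,269). I'll enlarge this area.

```bash
python3 - <<'E'
from h import *
p=cv2.imread('pics/top_raw.png')[155:290,160:425]
cv2.imwrite('pics/c1.png',cv2.resize(p,None,fx=3,fy=3,interpolation=cv2.INTER_CUBIC))
E
```

```text
(no output)
```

View pics/c1.png

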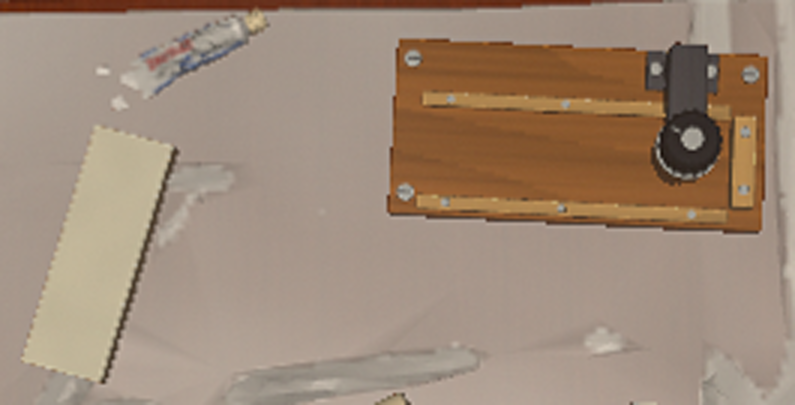

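Crop, offset (160,155), scale 3. Board corners are about (400,40), (767,57), (761,230) and (390,212). Panel top corners are about (97,126), (176,149), (101,381) and (23,360). The knob top is at (692,140).

```bash
python3 - <<'E'
from h import *
f=lambda c,z:np.array([at_z('top',160+(u+.5)/3-.5,155+(v+.5)/3-.5,z)[:2] for u,v in c])
def fit(L,W):
    lc=L.mean(0);wc=W.mean(0);H=(L-lc).T@(W-wc)
    th=np.arctan2(H[0,1]-H[1,0],H[0,0]+H[1,1]);R=np.array([[np.cos(th),-np.sin(th)],[np.sin(th),np.cos(th)]])
    t=wc-R@lc; return th,t,(W-(L@R.T+t))*1000
L=np.array([[-150,80],[110,80],[110,-45],[-150,-45]])/1e3
W=f([(400,40),(767,57),(761,230),(390,212)],.016)
th,t,r=fit(L,W);print('jig',th,t,r.round(1))
R=np.array([[np.cos(th),-np.sin(th)],[np.sin(th),np.cos(th)]])
print('knob from jig',R@[.05,0]+t,'img',f([(692,138)],.099), 'stop', R@[.085,0]+t, 'img', f([(734,117),(731,207)],.034))
P=np.array([[85,28],[85,-28],[-85,-28],[-85,28]])/1e3
W=f([(97,126),(176,149),(101,381),(23,360)],.022)
# x along long axis toward top
th2,t2,r2=fit(P*[1,1],W);print('panel',th2,t2,r2.round(1), np.linalg.norm(W-np.roll(W,1,0),axis=1))
# depth check
d=np.load('pics/top_d.npy')
for u,v in [(193,240),(330,202),(300,280),(389,201)]: print(at_d('top',u,v,d[v,u]).round(4))
s=state();M=Rn.from_rotvec(s['ee_rot']).as_matrix();print(M.round(3))
for k in ((270,307),(375,299),(474,269)):print(at_z('top',*k,.02))
i=[at_z('top',u,v,0) for u,v in ((101,195),(230,170),(110,315))];print(i)
E
```

```text
jig -1.6399870585936767 [ 0.57048741 -0.04655424] [[-1.6 -1.5]
 [-1.2  1.5]
 [ 1.5  1.9]
 [ 1.2 -1.8]]
knob from jig [ 0.56703063 -0.09643461] img [[ 0.56812565 -0.09568893]] stop [ 0.56461089 -0.13135086] img [[ 0.59540465 -0.13302631]
 [ 0.53311621 -0.12862245]]
panel -0.2951050215986353 [0.51185363 0.30254329] [[-1.   0.9]
 [-1.9  0. ]
 [ 1.9  0. ]
 [ 1.  -0.9]] [0.16755573 0.05704983 0.16631651 0.05484202]
[0.51   0.303  0.0194]
[0.5852 0.0197 0.0142]
[0.424  0.0849 0.0079]
[ 0.567  -0.0928  0.1014]
[[ 0.444 -0.896 -0.001]
 [-0.896 -0.444  0.001]
 [-0.001  0.    -1.   ]]
[0.37001132 0.14566901 0.02      ]
[ 0.38189584 -0.06730938  0.02      ]
[ 0.43899753 -0.27039788  0.02      ]
[array([0.61196091, 0.50087477, 0.        ]), array([0.66151708, 0.23107906, 0.        ]), array([0.3614224 , 0.47376807, 0.        ])]
```

```bash
cat >> h.py <<'E'
J=np.array([.5705,-.0466]); TH=-1.6405
def jig(x,y=0): return J+np.array([x*np.cos(TH)-y*np.sin(TH),x*np.sin(TH)+y*np.cos(TH)])/1e3
def delta(xy,z,yaw):
    s=state();M=Rn.from_rotvec(s['ee_rot']).as_matrix()
    T=np.array([[np.cos(yaw),np.sin(yaw),0],[np.sin(yaw),-np.cos(yaw),0],[0,0,-1.]])
    d=M.T@(np.array([*xy,z])-s['tcp_pos'])*1000; w=Rn.from_matrix(M.T@T).as_rotvec()
    print('xyz',d.round(1),'w',w.round(4))
def st():
    s=state();M=Rn.from_rotvec(s['ee_rot']).as_matrix()
    p=s['tcp_pos'];c,sn=np.cos(TH),np.sin(TH);q=(p[:2]-J)*1e3
    print('t',round(s['t'],2),'tcp',p.round(4),'jig',(np.array([[c,sn],[-sn,c]])@q).round(1),'yaw',np.arctan2(M[1,0],M[0,0]).round(4),'q',s['qpos'].round(2),'F',s['force'].round(1),'M',s['moment'].round(2),'w',round(s['width'],4))
E
python3 - <<'E'
from h import *
import rig
print([n for n in dir(rig) if not n.startswith('_')], globals().get('pinch_z'))
delta((.4688,.3156),.12,1.276)
E
```

```text
['IKError', 'camera', 'camera_info', 'hand_in', 'pinch_z', 'state'] 0.0187
xyz [-699.2 -560.2   90.2] w [-1.700e-03  8.000e-04 -2.387e+00]
```

Emit:
{"op": "move_arm", "data": {"deltas": [{"hand": 1, "x": -350, "y": -280, "z": 0, "wz": -1.2}, {"hand": 1, "x": -699, "y": -560, "z": 0, "wz": -2.387}, {"hand": 1, "x": -699, "y": -560, "z": 0, "wz": -2.387}, {"hand": 1, "x": -699, "y": -560, "z": 0, "wz": -2.387}, {"hand": 1, "x": -699, "y": -560, "z": 0, "wz": -2.387}, {"hand": 1, "x": -699, "y": -560, "z": 0, "wz": -2.387}, {"hand": 1, "x": -699, "y": -560, "z": 0, "wz": -2.387}, {"hand": 1, "x": -699, "y": -560, "z": 0, "wz": -2.387}], "squeeze": 40}}

```text
invalid input at $.deltas[0]: expected keys hand, x, y, z, wx, wy, wz
```

```bash
python3 -c "
from h import *
st();delta((.4688,.3156),.10,1.276)"
```

```text
t 0.1 tcp [ 0.2771 -0.5597  0.2092] jig [ 532.3 -256.9] yaw -1.111 q [ 1.04  0.41 -0.01  1.6   0.01  1.13 -0.08] F [0.4 0.1 0.2] M [-0.   -0.04 -0.02] w 0.0855
xyz [-699.1 -560.2  110.2] w [-1.700e-03  8.000e-04 -2.387e+00]
```

Emit:
{"op": "move_arm", "data": {"deltas": [{"hand": 1, "x": -350, "y": -280, "z": 0, "wx": 0, "wy": 0, "wz": -1.2}, {"hand": 1, "x": -699, "y": -560, "z": 0, "wx": 0, "wy": 0, "wz": -2.387}, {"hand": 1, "x": -699, "y": -560, "z": 0, "wx": 0, "wy": 0, "wz": -2.387}, {"hand": 1, "x": -699, "y": -560, "z": 0, "wx": 0, "wy": 0, "wz": -2.387}, {"hand": 1, "x": -699, "y": -560, "z": 0, "wx": 0, "wy": 0, "wz": -2.387}, {"hand": 1, "x": -699, "y": -560, "z": 0, "wx": 0, "wy": 0, "wz": -2.387}, {"hand": 1, "x": -699, "y": -560, "z": 0, "wx": 0, "wy": 0, "wz": -2.387}, {"hand": 1, "x": -699, "y": -560, "z": 0, "wx": 0, "wy": 0, "wz": -2.387}], "squeeze": 40}}

```text
t: 1.1
tcp_pos: [0.3843, -0.0699, 0.2101]
ee_rot: [3.08, 0.616, 0.001]
force: [1.6, -0.5, 0.1]
width: 0.0853
```

```bash
python3 -c "
from h import *
st();delta((.4688,.3156),.10,1.276)"
```

```text
t 1.1 tcp [ 0.3843 -0.0699  0.2101] jig [  36.2 -184.2] yaw 0.3947 q [ 0.62  0.04 -0.56  2.09  0.02  1.02  0.43] F [ 1.6 -0.5  0.1] M [ 0.02 -0.06  0.03] w 0.0853
xyz [ 226.2 -323.4  109.9] w [ 8.000e-04  1.000e-04 -8.813e-01]
```

Emit:
{"op": "move_arm", "data": {"deltas": [{"hand": 1, "x": 226, "y": -323, "z": 30, "wx": 0, "wy": 0, "wz": -0.881}, {"hand": 1, "x": 226, "y": -323, "z": 60, "wx": 0, "wy": 0, "wz": -0.881}, {"hand": 1, "x": 226, "y": -323, "z": 80, "wx": 0, "wy": 0, "wz": -0.881}, {"hand": 1, "x": 226, "y": -323, "z": 110, "wx": 0, "wy": 0, "wz": -0.881}, {"hand": 1, "x": 226, "y": -323, "z": 110, "wx": 0, "wy": 0, "wz": -0.881}, {"hand": 1, "x": 226, "y": -323, "z": 110, "wx": 0, "wy": 0, "wz": -0.881}, {"hand": 1, "x": 226, "y": -323, "z": 110, "wx": 0, "wy": 0, "wz": -0.881}, {"hand": 1, "x": 226, "y": -323, "z": 110, "wx": 0, "wy": 0, "wz": -0.881}]}}

```text
t: 2.1
tcp_pos: [0.4694, 0.3156, 0.0984]
ee_rot: [-2.523, -1.867, 0.003]
force: [-0.8, -0.6, 0.2]
width: 0.0854
```

```bash
python3 -c "
from h import *
st();delta((.4688,.3156),.10,1.276);delta((.4688,.3156),.001,1.276);snap('top','t2.png',(140,170,300,330),4)"
```

```text
t 2.1 tcp [0.4694 0.3156 0.0984] jig [-354.3 -126.1] yaw 1.274 q [-0.11  0.56 -0.77  1.82  0.46  0.96  0.2 ] F [-0.8 -0.6  0.2] M [-0.01 -0.01  0.01] w 0.0854
xyz [-0.1 -0.6 -1.6] w [-0.0032  0.0001 -0.002 ]
xyz [-0.1 -0.2 97.4] w [-0.0032  0.0001 -0.002 ]
```

View pics/t2.png

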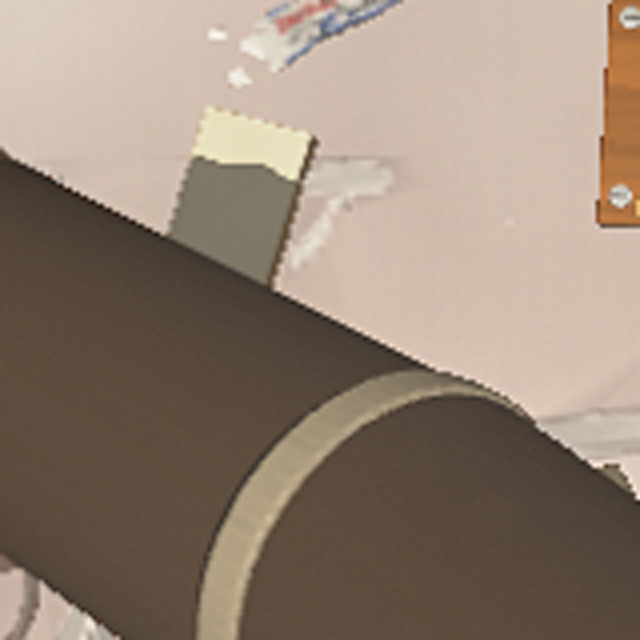

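The top view is blocked by the arm, with only the panel's far end visible at crop (255,140). The jaws leave 14 mm a side, so I'll descend.

Emit:
{"op": "move_arm", "data": {"deltas": [{"hand": 1, "x": 0, "y": 0, "z": 40, "wx": -0.003, "wy": 0, "wz": -0.002}, {"hand": 1, "x": 0, "y": 0, "z": 70, "wx": -0.003, "wy": 0, "wz": -0.002}, {"hand": 1, "x": 0, "y": 0, "z": 85, "wx": -0.003, "wy": 0, "wz": -0.002}, {"hand": 1, "x": 0, "y": 0, "z": 93, "wx": -0.003, "wy": 0, "wz": -0.002}, {"hand": 1, "x": 0, "y": 0, "z": 97, "wx": -0.003, "wy": 0, "wz": -0.002}, {"hand": 1, "x": 0, "y": 0, "z": 97, "wx": -0.003, "wy": 0, "wz": -0.002}]}}

```text
t: 2.9
tcp_pos: [0.4713, 0.3131, 0.0036]
ee_rot: [2.525, 1.864, 0.004]
force: [1.2, -0.0, -0.2]
width: 0.0852
```

```bash
python3 -c "
from h import *
st();delta((.4688,.3156),.001,1.276);snap('scene','s2.png',(170,260,330,380),4)"
```

```text
t 2.9 tcp [0.4713 0.3131 0.0036] jig [-351.9 -124. ] yaw 1.2718 q [-0.18  0.67 -0.68  1.88  0.59  0.79  0.1 ] F [ 1.2 -0.  -0.2] M [-0.04  0.02 -0.01] w 0.0852
xyz [ 1.7 -3.1  2.6] w [ 0.0037 -0.0006 -0.0042]
```

View pics/s2.png

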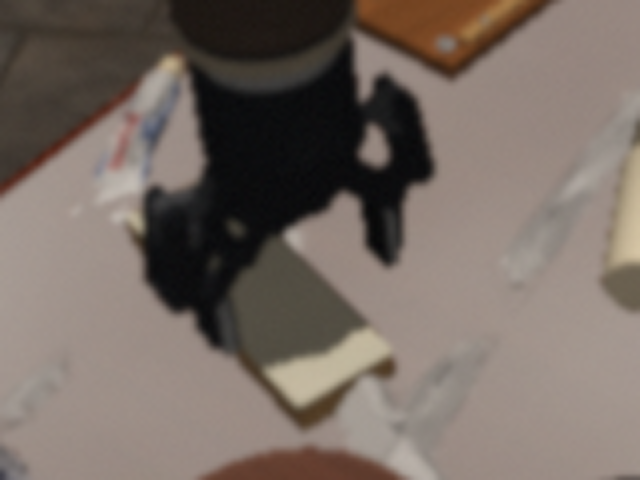

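Fingers straddle the panel: left finger at (225,340), right at (385,255). I'll settle and close.

Emit:
{"op": "move_arm", "data": {"deltas": [{"hand": 1, "x": 1, "y": -2, "z": 2.5, "wx": 0.003, "wy": 0, "wz": -0.004}, {"hand": 1, "x": 1, "y": -2, "z": 2.5, "wx": 0.003, "wy": 0, "wz": -0.004}, {"hand": -0.2, "x": 1, "y": -2, "z": 2.5, "wx": 0.003, "wy": 0, "wz": -0.004}, {"hand": -0.2, "x": 1, "y": -2, "z": 2.5, "wx": 0.003, "wy": 0, "wz": -0.004}, {"hand": -0.2, "x": 1, "y": -2, "z": 2.5, "wx": 0.003, "wy": 0, "wz": -0.004}, {"hand": -0.2, "x": 1, "y": -2, "z": 2.5, "wx": 0.003, "wy": 0, "wz": -0.004}, {"hand": -0.2, "x": 1, "y": -2, "z": 2.5, "wx": 0.003, "wy": 0, "wz": -0.004}], "squeeze": 40}}

```text
t: 3.82
tcp_pos: [0.4693, 0.3145, 0.0005]
ee_rot: [2.524, 1.871, -0.0]
force: [-0.7, 0.1, -0.1]
width: 0.0339
```

```bash
python3 -c "
from h import *
st();delta((.4688,.3156),.001,1.276)"
```

```text
t 3.83 tcp [0.4693 0.3145 0.0005] jig [-353.1 -126.1] yaw 1.276 q [-0.18  0.68 -0.68  1.88  0.59  0.79  0.1 ] F [-0.7  0.1 -0.1] M [0.02 0.02 0.01] w 0.0339
xyz [ 0.9 -0.8 -0.5] w [0. 0. 0.]
```

The width of 34 mm means nothing was gripped, so I'll look.

```bash
python3 -c "
from h import *
snap('scene','s3.png',(170,260,330,380),4)
print(proj('scene',[[.4693,.3145,.0],[.4693,.3145,.02],[.4693+.0124,.3145+.0407,.02],[.4693-.0124,.3145-.0407,.02],[.5119,.3025,.022]])*4-np.array([680,1040]))"
```

```text
[[312.36746606 354.7820242 ]
 [308.31516106 327.11963315]
 [234.45070068 368.36032988]
 [379.29471255 287.40250191]
 [259.71439309 275.61379159]]
```

View pics/s3.png

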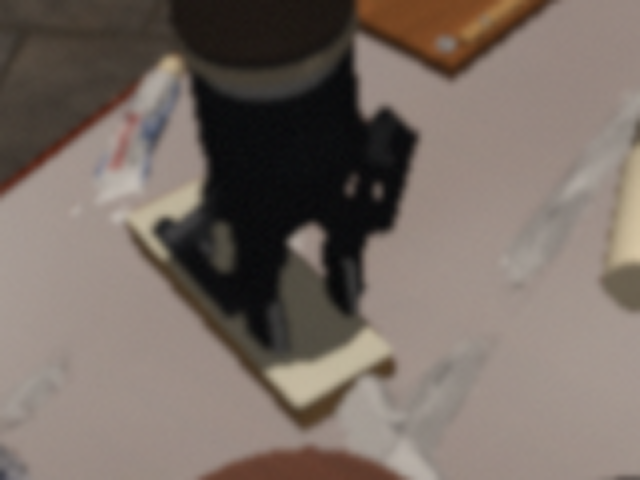

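Both fingertips, at (275,345) and (348,310), appear above the panel, which is unmoved. I'll check their height by depth.

```bash
python3 -c "
from h import *
d=np.load('pics/scene_d.npy')
p=cv2.imread('pics/scene_raw.png')
for u0,v0 in ((238,345),(257,337)):
  for v in range(v0-6,v0+5,2):
    print([(u,v,p[v,u].mean().round(),*at_d('scene',u,v,d[v,u]).round(3)) for u in (u0-2,u0,u0+2)])
for u,v in ((248,355),(262,348),(255,352),(290,310),(300,330)): print(u,v,at_d('scene',u,v,d[v,u]).round(4))
st()"
```

```text
[(236, 339, np.float64(25.0), np.float64(0.472), np.float64(0.339), np.float64(0.048)), (238, 339, np.float64(54.0), np.float64(0.468), np.float64(0.338), np.float64(0.05)), (240, 339, np.float64(51.0), np.float64(0.466), np.float64(0.335), np.float64(0.048))]
[(236, 341, np.float64(20.0), np.float64(0.472), np.float64(0.341), np.float64(0.044)), (238, 341, np.float64(49.0), np.float64(0.465), np.float64(0.341), np.float64(0.049)), (240, 341, np.float64(53.0), np.float64(0.464), np.float64(0.338), np.float64(0.046))]
[(236, 343, np.float64(18.0), np.float64(0.47), np.float64(0.343), np.float64(0.041)), (238, 343, np.float64(47.0), np.float64(0.467), np.float64(0.341), np.float64(0.041)), (240, 343, np.float64(56.0), np.float64(0.467), np.float64(0.336), np.float64(0.037))]
[(236, 345, np.float64(19.0), np.float64(0.472), np.float64(0.342), np.float64(0.033)), (238, 345, np.float64(43.0), np.float64(0.469), np.float64(0.34), np.float64(0.033)), (240, 345, np.float64(55.0), np.float64(0.465), np.float64(0.338), np.float64(0.034))]
[(236, 347, np.float64(51.0), np.float64(0.471), np.flo
[... 1652 characters left out ...]
4(0.298), np.float64(0.02)), (259, 339, np.float64(76.0), np.float64(0.452), np.float64(0.298), np.float64(0.023))]
[(255, 341, np.float64(74.0), np.float64(0.457), np.float64(0.305), np.float64(0.021)), (257, 341, np.float64(75.0), np.float64(0.453), np.float64(0.303), np.float64(0.021)), (259, 341, np.float64(79.0), np.float64(0.45), np.float64(0.301), np.float64(0.021))]
248 355 [0.4458 0.3394 0.0192]
262 348 [0.4332 0.3118 0.0213]
255 352 [0.4377 0.3276 0.0218]
290 310 [0.4648 0.1791 0.0016]
300 330 [0.4075 0.2211 0.0079]
t 3.88 tcp [4.693e-01 3.144e-01 4.000e-04] jig [-353.1 -126.1] yaw 1.276 q [-0.18  0.68 -0.68  1.88  0.59  0.79  0.1 ] F [ 0.4 -0.5  0.5] M [-0.04  0.02  0.  ] w 0.0341
```

By depth, the real tips are about 25 mm above the reported TCP height, while xy agrees. I'll calibrate with a light touch on the panel top, which is at z = 22 mm.

Emit:
{"op": "move_arm", "data": {"deltas": [{"hand": -0.2, "x": 0, "y": 0, "z": 1, "wx": 0, "wy": 0, "wz": 0}, {"hand": -0.2, "x": 0, "y": 0, "z": 2, "wx": 0, "wy": 0, "wz": 0}, {"hand": -0.2, "x": 0, "y": 0, "z": 2, "wx": 0, "wy": 0, "wz": 0}]}}

```text
t: 4.25
tcp_pos: [0.4694, 0.3145, -0.0001]
ee_rot: [2.523, 1.87, 0.001]
force: [-3.5, -3.9, 16.6]
width: 0.0339
```

```bash
python3 -c "
from h import *
st()"
```

```text
t 4.25 tcp [ 4.694e-01  3.145e-01 -1.000e-04] jig [-353.2 -126. ] yaw 1.2761 q [-0.18  0.68 -0.68  1.89  0.59  0.79  0.09] F [-3.5 -3.9 16.6] M [-0.84  0.9  -0.02] w 0.0339
```

Contact occurred with the tips at 22 mm while the TCP read 0. The tips are therefore about 20 mm behind the reported TCP, plus the swing. I'll open, go lower and grip.

Emit:
{"op": "move_arm", "data": {"deltas": [{"hand": 1, "x": 1, "y": -1, "z": -4, "wx": 0, "wy": 0, "wz": 0}, {"hand": 1, "x": 1, "y": -1, "z": -4, "wx": 0, "wy": 0, "wz": 0}, {"hand": 1, "x": 1, "y": -1, "z": -4, "wx": 0, "wy": 0, "wz": 0}, {"hand": 1, "x": 1, "y": -1, "z": -4, "wx": 0, "wy": 0, "wz": 0}, {"hand": 1, "x": 1, "y": -1, "z": -4, "wx": 0, "wy": 0, "wz": 0}, {"hand": 1, "x": 1, "y": -1, "z": 8, "wx": 0, "wy": 0, "wz": 0}, {"hand": 1, "x": 1, "y": -1, "z": 17.5, "wx": 0, "wy": 0, "wz": 0}, {"hand": 1, "x": 1, "y": -1, "z": 17.5, "wx": 0, "wy": 0, "wz": 0}]}}

```text
t: 5.25
tcp_pos: [0.4678, 0.3151, -0.0203]
ee_rot: [-2.523, -1.871, 0.004]
force: [0.2, -0.3, 0.6]
width: 0.0856
```

```bash
python3 -c "
from h import *
st()"
```

```text
t 5.25 tcp [ 0.4678  0.3151 -0.0203] jig [-353.7 -127.6] yaw 1.2762 q [-0.2   0.71 -0.65  1.89  0.62  0.75  0.07] F [ 0.2 -0.3  0.6] M [ 0.03 -0.03 -0.01] w 0.0856
```

Emit:
{"op": "move_arm", "data": {"deltas": [{"hand": 0, "x": 0, "y": 0, "z": -1, "wx": 0, "wy": 0, "wz": 0}, {"hand": 0, "x": 0, "y": 0, "z": -1, "wx": 0, "wy": 0, "wz": 0}, {"hand": 0, "x": 0, "y": 0, "z": -1, "wx": 0, "wy": 0, "wz": 0}, {"hand": 0, "x": 0, "y": 0, "z": -1, "wx": 0, "wy": 0, "wz": 0}, {"hand": 0, "x": 0, "y": 0, "z": -1, "wx": 0, "wy": 0, "wz": 0}, {"hand": 0, "x": 0, "y": 0, "z": -1, "wx": 0, "wy": 0, "wz": 0}], "squeeze": 50}}

```text
t: 6.0
tcp_pos: [0.4691, 0.3164, -0.0172]
ee_rot: [-2.523, -1.871, -0.002]
force: [0.1, -0.2, 5.8]
width: 0.0547
```

```bash
python3 -c "
from h import *
st();delta(jig(-120,0),.06,1.276-1.345)"
```

```text
t 6.0 tcp [ 0.4691  0.3164 -0.0172] jig [-355.  -126.5] yaw 1.2762 q [-0.2   0.7  -0.66  1.89  0.61  0.76  0.07] F [ 0.1 -0.2  5.8] M [0.11 0.17 0.01] w 0.0547
xyz [-200.8  175.8  -77.3] w [-1.0000e-04 -1.7000e-03  1.3452e+00]
```

Panel gripped (54.7 mm). I'll lift, carry and turn it toward the channel mouth.

Emit:
{"op": "move_arm", "data": {"deltas": [{"hand": 0, "x": 0, "y": 0, "z": -40, "wx": 0, "wy": 0, "wz": 0}, {"hand": 0, "x": 0, "y": 0, "z": -77, "wx": 0, "wy": 0, "wz": 0}, {"hand": 0, "x": -20, "y": 18, "z": -77, "wx": 0, "wy": 0, "wz": 0.17}, {"hand": 0, "x": -50, "y": 44, "z": -77, "wx": 0, "wy": 0, "wz": 0.34}, {"hand": 0, "x": -80, "y": 70, "z": -77, "wx": 0, "wy": 0, "wz": 0.51}, {"hand": 0, "x": -110, "y": 96, "z": -77, "wx": 0, "wy": 0, "wz": 0.68}, {"hand": 0, "x": -140, "y": 122, "z": -77, "wx": 0, "wy": 0, "wz": 0.85}, {"hand": 0, "x": -170, "y": 150, "z": -77, "wx": 0, "wy": 0, "wz": 1.02}]}}

```text
t: 7.0
tcp_pos: [0.5628, 0.108, 0.0589]
ee_rot: [3.117, 0.392, -0.001]
force: [0.1, 0.7, -2.5]
width: 0.0549
```

```bash
python3 -c "
from h import *
st();delta(jig(-140,0),.04,1.276-1.345)"
```

```text
t 7.0 tcp [0.5628 0.108  0.0589] jig [-153.7  -18.4] yaw 0.2504 q [ 0.08  0.54 -0.47  1.84  0.33  0.83 -0.31] F [ 0.1  0.7 -2.5] M [0.07 0.03 0.02] w 0.0549
xyz [13.2 18.8 18.9] w [1.000e-04 4.000e-04 3.194e-01]
```

Emit:
{"op": "move_arm", "data": {"deltas": [{"hand": 0, "x": 13, "y": 19, "z": 5, "wx": 0, "wy": 0, "wz": 0.16}, {"hand": 0, "x": 13, "y": 19, "z": 19, "wx": 0, "wy": 0, "wz": 0.319}, {"hand": 0, "x": 13, "y": 19, "z": 19, "wx": 0, "wy": 0, "wz": 0.319}, {"hand": 0, "x": 13, "y": 19, "z": 19, "wx": 0, "wy": 0, "wz": 0.319}]}}

```text
t: 7.5
tcp_pos: [0.5799, 0.0949, 0.0402]
ee_rot: [-3.14, 0.092, 0.0]
force: [-0.6, -0.7, -2.2]
width: 0.0549
```

```bash
python3 -c "
from h import *
st();snap('scene','s4.png',(220,170,380,290),5);
d=np.load('pics/scene_d.npy')
print('jig channel/rails proj:');
for z,pts in ((.020,[(-130,31.5),(85,31.5),(-130,-31.5),(85,-31.5)]),(.057+.022,[(-10,28),(-10,-28)])):
  X=[[*jig(*q),z] for q in pts];print(((proj('scene',X)-[220,170])*5).round(0).tolist())
"
```

```text
t 7.5 tcp [0.5799 0.0949 0.0402] jig [-141.8   -0.4] yaw -0.0587 q [ 0.04  0.58 -0.38  1.82  0.29  0.8  -0.55] F [-0.6 -0.7 -2.2] M [0.1  0.03 0.04] w 0.0549
jig channel/rails proj:
[[228.0, 441.0], [499.0, 247.0], [325.0, 489.0], [593.0, 286.0]]
[[387.0, 234.0], [474.0, 270.0]]
```

View pics/s4.png

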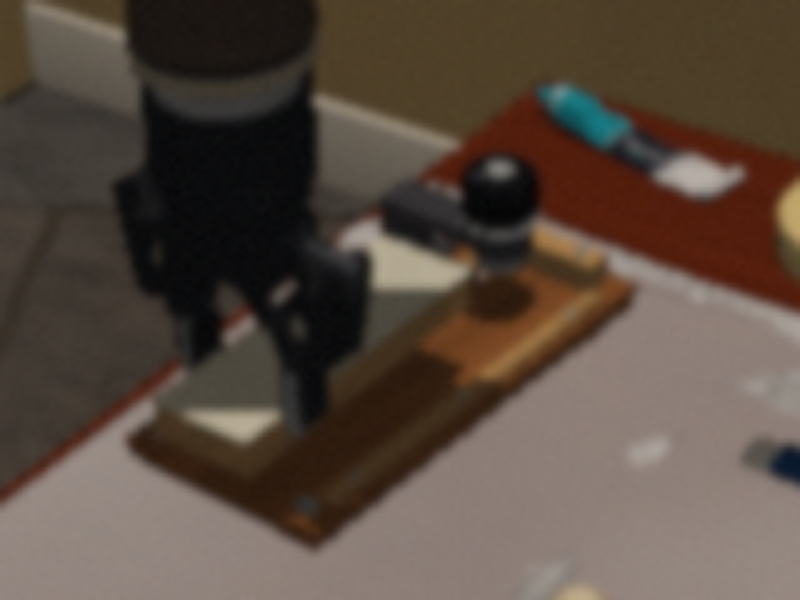

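The lead end at (370–475, 240–268) matches the prediction. I'll move to the lowering place, then down.

```bash
python3 -c "
from h import *
delta(jig(-112,0),.010,TH+np.pi/2)"
```

```text
xyz [-0.1 29.8 30.4] w [-0.0002 -0.0002  0.0103]
```

Emit:
{"op": "move_arm", "data": {"deltas": [{"hand": 0, "x": 0, "y": 30, "z": 10, "wx": 0, "wy": 0, "wz": 0.01}, {"hand": 0, "x": 0, "y": 30, "z": 22, "wx": 0, "wy": 0, "wz": 0.01}, {"hand": 0, "x": 0, "y": 30, "z": 30, "wx": 0, "wy": 0, "wz": 0.01}, {"hand": 0, "x": 0, "y": 30, "z": 30, "wx": 0, "wy": 0, "wz": 0.01}, {"hand": 0, "x": 0, "y": 30, "z": 30, "wx": 0, "wy": 0, "wz": 0.01}]}}

```text
t: 8.18
tcp_pos: [0.5785, 0.0653, 0.0103]
ee_rot: [-3.139, 0.112, -0.001]
force: [-0.6, -0.0, -1.4]
width: 0.0545
```

```bash
python3 -c "
from h import *
st();delta(jig(-112,0),-0.0012,TH+np.pi/2)"
```

```text
t 8.18 tcp [0.5785 0.0653 0.0103] jig [-112.2    0.2] yaw -0.0716 q [ 0.07  0.61 -0.36  1.85  0.31  0.73 -0.53] F [-0.6 -0.  -1.4] M [ 0.1  -0.02 -0.02] w 0.0545
xyz [-0.2  0.2 11.5] w [-0.0005 -0.0004 -0.0019]
```

Emit:
{"op": "move_arm", "data": {"deltas": [{"hand": 0, "x": 0, "y": 0, "z": 5, "wx": 0, "wy": 0, "wz": -0.002}, {"hand": 0, "x": 0, "y": 0, "z": 8, "wx": 0, "wy": 0, "wz": -0.002}, {"hand": 0, "x": 0, "y": 0, "z": 10, "wx": 0, "wy": 0, "wz": -0.002}, {"hand": 0, "x": 0, "y": 0, "z": 11, "wx": 0, "wy": 0, "wz": -0.002}, {"hand": 0, "x": 0, "y": 0, "z": 11, "wx": 0, "wy": 0, "wz": -0.002}]}}

```text
t: 8.8
tcp_pos: [0.5783, 0.0644, -0.001]
ee_rot: [3.14, -0.112, -0.0]
force: [0.0, 0.1, -0.6]
width: 0.055
```

```bash
python3 -c "
from h import *
st();delta(jig(-112,0),-0.0012,TH+np.pi/2)"
```

```text
t 8.8 tcp [ 0.5783  0.0644 -0.001 ] jig [-111.3    0. ] yaw -0.071 q [ 0.07  0.63 -0.36  1.86  0.32  0.71 -0.54] F [ 0.   0.1 -0.6] M [0.04 0.04 0.02] w 0.055
xyz [-0.  -0.7  0.2] w [ 0.0001  0.     -0.0013]
```

Emit:
{"op": "move_arm", "data": {"deltas": [{"hand": 0, "x": 0, "y": 0, "z": 1, "wx": 0, "wy": 0, "wz": 0}, {"hand": 0, "x": 0, "y": 0, "z": 1, "wx": 0, "wy": 0, "wz": 0}, {"hand": 0, "x": 0, "y": 0, "z": 1, "wx": 0, "wy": 0, "wz": 0}]}}

```text
t: 9.18
tcp_pos: [0.5784, 0.0644, -0.0012]
ee_rot: [3.139, -0.112, 0.001]
force: [-2.6, -1.6, 6.8]
width: 0.0551
```

```bash
python3 -c "
from h import *
st();snap('scene','s5.png',(220,170,380,290),5)"
```

```text
t 9.18 tcp [ 0.5784  0.0644 -0.0012] jig [-111.3    0.2] yaw -0.071 q [ 0.07  0.63 -0.36  1.86  0.32  0.71 -0.54] F [-2.6 -1.6  6.8] M [-0.08  0.59 -0.09] w 0.0551
```

View pics/s5.png

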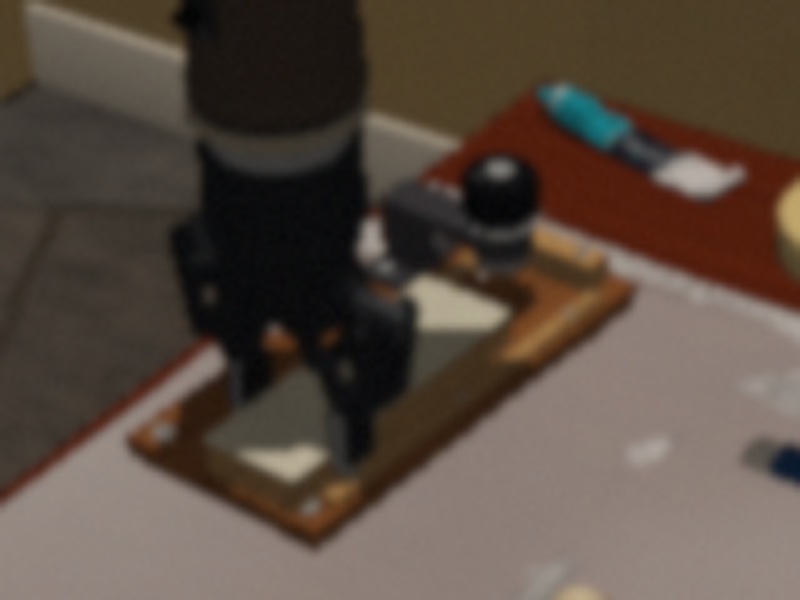

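The panel lies in the channel with its lead edge at (415,275)–(510,315), short of the foot, and floor contact is at the expected height. I'll slide it, unloaded slightly.

Emit:
{"op": "move_arm", "data": {"deltas": [{"hand": 0, "x": 0, "y": 0, "z": -0.7, "wx": 0, "wy": 0, "wz": 0.001}, {"hand": 0, "x": 0, "y": 12, "z": -0.7, "wx": 0, "wy": 0, "wz": 0.001}, {"hand": 0, "x": 0, "y": 24, "z": -0.7, "wx": 0, "wy": 0, "wz": 0.001}, {"hand": 0, "x": 0, "y": 36, "z": -0.7, "wx": 0, "wy": 0, "wz": 0.001}, {"hand": 0, "x": 0, "y": 36, "z": -0.7, "wx": 0, "wy": 0, "wz": 0.001}]}}

```text
t: 9.85
tcp_pos: [0.5759, 0.026, -0.0012]
ee_rot: [3.138, -0.117, 0.0]
force: [-0.4, -3.0, 2.1]
width: 0.0548
```

```bash
python3 -c "
from h import *
st()"
```

```text
t 9.85 tcp [ 0.5759  0.026  -0.0012] jig [-72.8   0.3] yaw -0.0747 q [ 0.13  0.62 -0.35  1.87  0.32  0.71 -0.48] F [-0.4 -3.   2.1] M [-0.5  -0.06  0.03] w 0.0548
```

Emit:
{"op": "move_arm", "data": {"deltas": [{"hand": 0, "x": 0, "y": 8, "z": 0, "wx": 0, "wy": 0, "wz": -0.003}, {"hand": 0, "x": 0, "y": 16, "z": 0, "wx": 0, "wy": 0, "wz": -0.003}, {"hand": 0, "x": 0, "y": 22, "z": 0, "wx": 0, "wy": 0, "wz": -0.003}, {"hand": 0, "x": 0, "y": 22, "z": 0, "wx": 0, "wy": 0, "wz": -0.003}]}}

```text
t: 10.35
tcp_pos: [0.5743, 0.0055, -0.0012]
ee_rot: [3.139, -0.11, 0.0]
force: [0.4, -1.6, 3.7]
width: 0.0547
```

```bash
python3 -c "
from h import *
st()"
```

```text
t 10.35 tcp [ 0.5743  0.0055 -0.0012] jig [-52.2   0.1] yaw -0.0699 q [ 0.17  0.62 -0.36  1.88  0.32  0.7  -0.44] F [ 0.4 -1.6  3.7] M [-0.29 -0.2   0.07] w 0.0547
```

Emit:
{"op": "move_arm", "data": {"deltas": [{"hand": 0, "x": 0, "y": 1.5, "z": 0, "wx": 0, "wy": 0, "wz": 0}, {"hand": 0, "x": 0, "y": 3, "z": 0, "wx": 0, "wy": 0, "wz": 0}, {"hand": 0, "x": 0, "y": 4.5, "z": 0, "wx": 0, "wy": 0, "wz": 0}, {"hand": 0, "x": 0, "y": 4.5, "z": 0, "wx": 0, "wy": 0, "wz": 0}]}}

```text
t: 10.85
tcp_pos: [0.574, 0.0027, -0.0012]
ee_rot: [-3.139, 0.107, -0.001]
force: [0.1, 3.9, 4.4]
width: 0.0547
```

```bash
python3 -c "
from h import *
st()"
```

```text
t 10.85 tcp [ 0.574   0.0027 -0.0012] jig [-49.5   0.1] yaw -0.0685 q [ 0.18  0.62 -0.36  1.88  0.32  0.7  -0.43] F [0.1 3.9 4.4] M [ 0.93 -0.19  0.01] w 0.0547
```

Emit:
{"op": "move_arm", "data": {"deltas": [{"hand": 0, "x": 0, "y": 0.5, "z": -0.3, "wx": 0, "wy": 0, "wz": -0.001}, {"hand": 0, "x": 0, "y": 1, "z": -0.3, "wx": 0, "wy": 0, "wz": -0.001}, {"hand": 0, "x": 0, "y": 1, "z": -0.3, "wx": 0, "wy": 0, "wz": -0.001}]}}

```text
t: 11.22
tcp_pos: [0.5739, 0.0028, -0.0012]
ee_rot: [-3.138, 0.105, -0.001]
force: [2.3, 6.3, 0.9]
width: 0.0549
```

```bash
python3 -c "
from h import *
st()"
```

```text
t 11.22 tcp [ 0.5739  0.0028 -0.0012] jig [-49.5  -0. ] yaw -0.0671 q [ 0.18  0.62 -0.36  1.88  0.32  0.7  -0.43] F [2.3 6.3 0.9] M [ 1.47 -0.41 -0.13] w 0.0549
```

Blocked at jig −49.5 with about 6 N, roughly 4 mm earlier than expected. I'll check whether it is the stop.

```bash
python3 -c "
from h import *
snap('top','a.png',(370,175,430,235),8);snap('scene','b.png',(285,190,350,250),8)
a=cv2.imread('pics/a.png')[:480,:400];b=cv2.imread('pics/b.png')[:480,:400]
a=cv2.imread('pics/a.png');b=cv2.imread('pics/b.png')
a=cv2.resize(a,(390,390));b=cv2.resize(b,(410,int(410*60/65)))
h=390;o=np.zeros((h,800,3),np.uint8);o[:390,:390]=a;o[:b.shape[0],390:]=b[:h]
cv2.imwrite('pics/ab.png',o)"
```

View pics/ab.png

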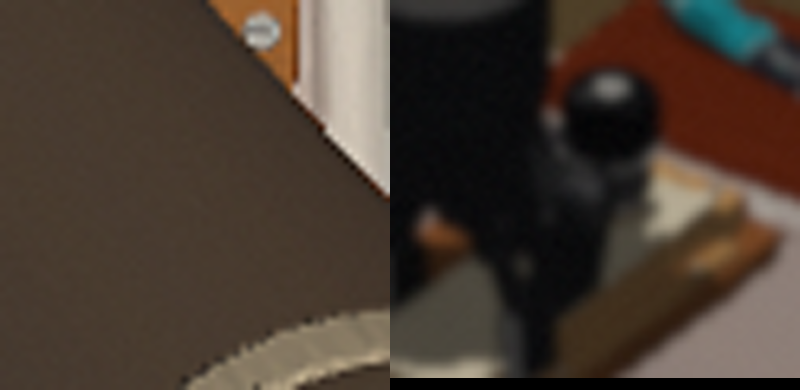

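```bash
python3 -c "
from h import *
for x,y,z in ((85,-28,38),(80,-28,38),(85,28,38),(80,28,38),(85,-31.5,34),(101,-31.5,34),(101,-31.5,16),(85,31.5,34),(101,31.5,34)):
  u=proj('scene',[[*jig(x,y),z/1e3]])[0]; print((x,y,z),u.round(1),((u-[285,190])*410/65+[390,0]).round(0))
p=cv2.imread('pics/scene_raw.png')[205:240,320:350]
cv2.imwrite('pics/c5.png',cv2.resize(p,None,fx=20,fy=16,interpolation=cv2.INTER_CUBIC))"
```

```text
(85, -28, 38) [337.6 221. ] [722. 196.]
(80, -28, 38) [336.5 221.8] [715. 201.]
(85, 28, 38) [320.7 214.2] [615. 153.]
(80, 28, 38) [319.6 215. ] [608. 158.]
(85, -31.5, 34) [338.7 222.7] [729. 206.]
(101, -31.5, 34) [342.3 220. ] [751. 189.]
(101, -31.5, 16) [342.2 225.7] [751. 225.]
(85, 31.5, 34) [319.7 215.1] [609. 158.]
(101, 31.5, 34) [323.4 212.5] [632. 142.]
```

View pics/c5.png

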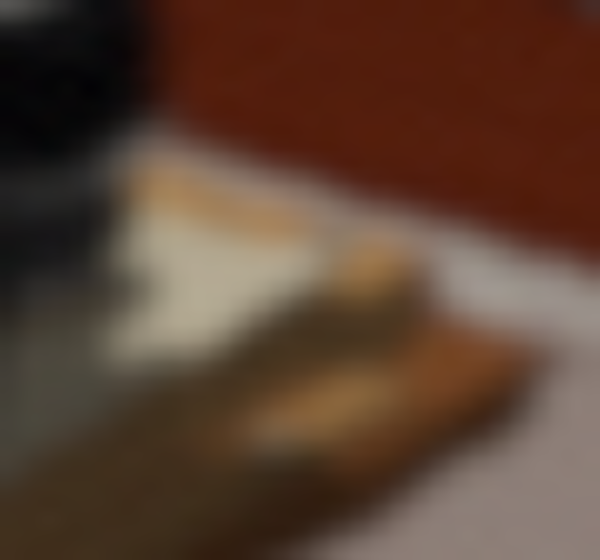

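The white top runs up to the stop with no clear gap, and the pixel offset to the stop's outer corner fits home. I'll push slightly more, then release, withdraw and confirm from the top camera.

Emit:
{"op": "move_arm", "data": {"deltas": [{"hand": 0, "x": 0, "y": 0.5, "z": 0, "wx": 0, "wy": 0, "wz": 0}, {"hand": 0, "x": 0, "y": 0.8, "z": 0, "wx": 0, "wy": 0, "wz": 0}, {"hand": 0, "x": 0, "y": 0.8, "z": 0, "wx": 0, "wy": 0, "wz": 0}]}}

```text
t: 11.7
tcp_pos: [0.5739, 0.0028, -0.0012]
ee_rot: [-3.137, 0.105, -0.001]
force: [1.9, 9.2, -0.1]
width: 0.0547
```

```bash
python3 -c "
from h import *
st()"
```

```text
t 11.7 tcp [ 0.5739  0.0028 -0.0012] jig [-49.5  -0.1] yaw -0.0667 q [ 0.18  0.62 -0.36  1.88  0.32  0.7  -0.43] F [ 1.9  9.2 -0.1] M [ 1.86 -0.38 -0.16] w 0.0547
```

Emit:
{"op": "move_arm", "data": {"deltas": [{"hand": 0, "x": 0, "y": -0.6, "z": 0, "wx": 0, "wy": 0, "wz": 0}, {"hand": 1, "x": 0, "y": -0.6, "z": 0, "wx": 0, "wy": 0, "wz": 0}, {"hand": 1, "x": 0, "y": -0.6, "z": 0, "wx": 0, "wy": 0, "wz": 0}, {"hand": 1, "x": 0, "y": -0.6, "z": 0, "wx": 0, "wy": 0, "wz": 0}, {"hand": 1, "x": 0, "y": -0.6, "z": -40, "wx": 0, "wy": 0, "wz": 0}, {"hand": 1, "x": 0, "y": -0.6, "z": -90, "wx": 0, "wy": 0, "wz": 0}, {"hand": 1, "x": -60, "y": -0.6, "z": -140, "wx": 0, "wy": 0, "wz": 0}, {"hand": 1, "x": -120, "y": -0.6, "z": -160, "wx": 0, "wy": 0, "wz": 0}]}}

```text
t: 12.7
tcp_pos: [0.4682, 0.008, 0.1547]
ee_rot: [-3.14, 0.108, -0.004]
force: [-0.2, 0.4, 0.8]
width: 0.0855
```

Emit:
{"op": "move_arm", "data": {"deltas": [{"hand": 1, "x": -60, "y": -20, "z": 0, "wx": 0, "wy": 0, "wz": 0}, {"hand": 1, "x": -120, "y": -40, "z": 0, "wx": 0, "wy": 0, "wz": 0}, {"hand": 1, "x": -120, "y": -40, "z": 0, "wx": 0, "wy": 0, "wz": 0}]}}

```text
t: 13.08
tcp_pos: [0.3475, 0.0562, 0.1529]
ee_rot: [3.137, -0.103, -0.001]
force: [0.9, -1.0, -0.1]
width: 0.0852
```

```bash
python3 -c "
from h import *
st();snap('top','t6.png',(280,160,430,240),5)"
```

```text
t 13.07 tcp [0.3475 0.0562 0.1529] jig [ -87.  -229.7] yaw -0.0657 q [ 0.26  0.04 -0.56  2.24  0.03  0.87 -0.39] F [ 0.9 -1.  -0.1] M [-0.05  0.   -0.01] w 0.0852
```

View pics/t6.png

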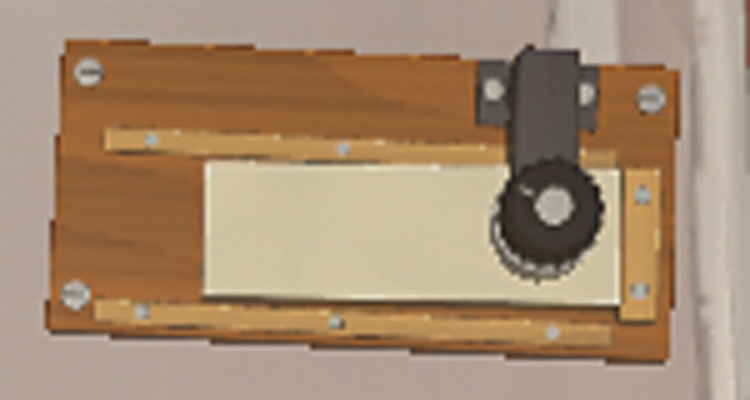

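The clear top view shows the panel (204–620) with its end flush against the stop at x≈620, so it is home. The knob top is at crop (553,205). Now for the knob.

```bash
python3 -c "
from h import *
k=at_z('top',280+553/5-.4,160+206/5-.4,.099);print(k,jig(50,0))
st()
k=(k[:2]+jig(50,0))/2;print(k);delta(k,.105,1.45)"
```

```text
[ 0.5678696  -0.09542345  0.099     ] [ 0.56701764 -0.09647858]
t 13.12 tcp [0.3499 0.0559 0.1534] jig [ -86.9 -227.2] yaw -0.0667 q [ 0.26  0.04 -0.56  2.23  0.03  0.87 -0.39] F [-0.5  0.6 -0.3] M [-0.01 -0.06 -0.02] w 0.0852
[ 0.56744362 -0.09595102]
xyz [227.1 137.   48.9] w [ 2.3000e-03  3.0000e-04 -1.5167e+00]
```

Emit:
{"op": "move_arm", "data": {"deltas": [{"hand": 1, "x": 50, "y": 30, "z": 0, "wx": 0, "wy": 0, "wz": -0.18}, {"hand": 1, "x": 100, "y": 60, "z": 0, "wx": 0, "wy": 0, "wz": -0.36}, {"hand": 1, "x": 150, "y": 90, "z": 0, "wx": 0, "wy": 0, "wz": -0.54}, {"hand": 1, "x": 200, "y": 120, "z": 0, "wx": 0, "wy": 0, "wz": -0.72}, {"hand": 1, "x": 227, "y": 137, "z": 0, "wx": 0, "wy": 0, "wz": -0.9}, {"hand": 1, "x": 227, "y": 137, "z": 0, "wx": 0, "wy": 0, "wz": -1.08}, {"hand": 1, "x": 227, "y": 137, "z": 0, "wx": 0, "wy": 0, "wz": -1.26}, {"hand": 1, "x": 227, "y": 137, "z": 0, "wx": 0, "wy": 0, "wz": -1.44}]}}

```text
t: 14.12
tcp_pos: [0.5692, -0.0973, 0.1522]
ee_rot: [-2.426, -1.995, 0.0]
force: [-0.4, 0.3, -0.2]
width: 0.0854
```

```bash
python3 -c "
from h import *
st();delta((.5674,-.096),.10,1.45)"
```

```text
t 14.12 tcp [ 0.5692 -0.0973  0.1522] jig [50.7  2.2] yaw 1.3761 q [ 0.56  0.46 -0.63  1.75  0.31  1.03  1.19] F [-0.4  0.3 -0.2] M [ 0.04 -0.03 -0.04] w 0.0854
xyz [ 0.9 -2.  52.2] w [-0.0005 -0.0002 -0.0739]
```

Emit:
{"op": "move_arm", "data": {"deltas": [{"hand": 1, "x": 1, "y": -2, "z": 30, "wx": 0, "wy": 0, "wz": -0.074}, {"hand": 1, "x": 1, "y": -2, "z": 60, "wx": 0, "wy": 0, "wz": -0.074}, {"hand": 1, "x": 1, "y": -2, "z": 80, "wx": 0, "wy": 0, "wz": -0.074}, {"hand": 1, "x": 1, "y": -2, "z": 94, "wx": 0, "wy": 0, "wz": -0.074}, {"hand": 1, "x": 1, "y": -2, "z": 97, "wx": 0, "wy": 0, "wz": -0.074}, {"hand": 1, "x": 1, "y": -2, "z": 97, "wx": 0, "wy": 0, "wz": -0.074}]}}

```text
t: 14.88
tcp_pos: [0.5672, -0.0946, 0.0565]
ee_rot: [2.355, 2.078, 0.001]
force: [-0.9, 0.2, 0.7]
width: 0.0852
```

```bash
python3 -c "
from h import *
st();delta((.5674,-.096),.055,1.45);snap('scene','s7.png',(260,150,380,240),6)"
```

```text
t 14.88 tcp [ 0.5672 -0.0946  0.0565] jig [48.1  0. ] yaw 1.4461 q [ 0.52  0.58 -0.59  1.84  0.42  0.85  1.17] F [-0.9  0.2  0.7] M [ 0.01 -0.    0.02] w 0.0852
xyz [-1.4  0.4  1.5] w [ 0.0007  0.     -0.0039]
```

View pics/s7.png

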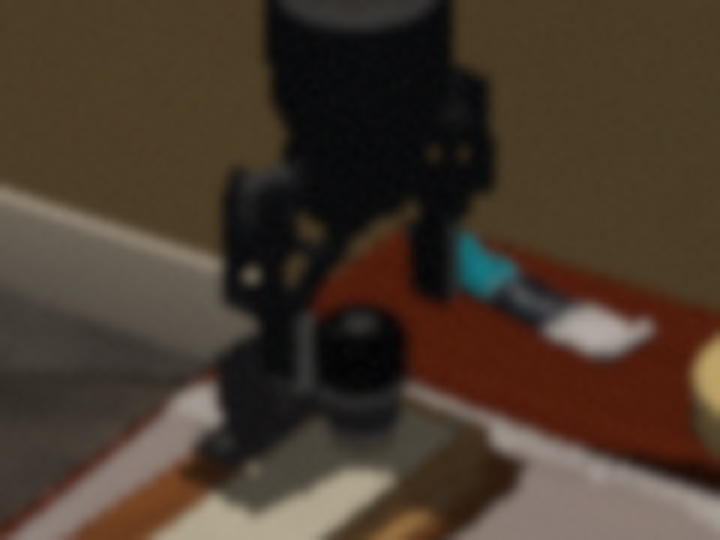

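The fingers straddle the knob: tips at (300,390) and (432,298), knob centre about (360,340). I'll close gently.

Emit:
{"op": "move_arm", "data": {"deltas": [{"hand": 0.1, "x": -1, "y": 0, "z": 1, "wx": 0, "wy": 0, "wz": -0.004}, {"hand": 0.1, "x": -1, "y": 0, "z": 1, "wx": 0, "wy": 0, "wz": -0.004}, {"hand": 0.1, "x": -1, "y": 0, "z": 1, "wx": 0, "wy": 0, "wz": -0.004}, {"hand": -0.2, "x": -1, "y": 0, "z": 1, "wx": 0, "wy": 0, "wz": -0.004}, {"hand": -0.2, "x": -1, "y": 0, "z": 1, "wx": 0, "wy": 0, "wz": -0.004}, {"hand": -0.2, "x": -1, "y": 0, "z": 1, "wx": 0, "wy": 0, "wz": -0.004}], "squeeze": 35}}

```text
t: 15.68
tcp_pos: [0.567, -0.0939, 0.0559]
ee_rot: [-2.35, -2.084, -0.003]
force: [-2.0, 3.7, 6.1]
width: 0.0388
```

```bash
cat >> h.py <<'E'
def tq():
    s=state();M=Rn.from_rotvec(s['ee_rot']).as_matrix();print('tool F',(M.T@s['force']).round(1),'tool M',(M.T@s['moment']).round(3),'yaw',np.arctan2(M[1,0],M[0,0]).round(3))
E
python3 -c "
from h import *
st();tq()"
```

```text
t 15.68 tcp [ 0.567  -0.0939  0.0559] jig [47.4 -0.2] yaw 1.4509 q [ 0.52  0.58 -0.59  1.84  0.42  0.85  1.17] F [-2.   3.7  6.1] M [ 0.81  0.39 -0.02] w 0.0388
tool F [ 3.4 -2.4 -6.1] tool M [0.487 0.761 0.026] yaw 1.451
```

Gripped at 38.8 mm. I'll null the side forces and turn clockwise 0.6 rad.

Emit:
{"op": "move_arm", "data": {"deltas": [{"hand": -0.2, "x": 0.4, "y": -0.2, "z": -0.5, "wx": 0, "wy": 0, "wz": 0}, {"hand": -0.2, "x": 0.4, "y": -0.2, "z": -0.5, "wx": 0, "wy": 0, "wz": 0.1}, {"hand": -0.2, "x": 0.4, "y": -0.2, "z": -0.5, "wx": 0, "wy": 0, "wz": 0.2}, {"hand": -0.2, "x": 0.4, "y": -0.2, "z": -0.5, "wx": 0, "wy": 0, "wz": 0.3}, {"hand": -0.2, "x": 0.4, "y": -0.2, "z": -0.5, "wx": 0, "wy": 0, "wz": 0.4}, {"hand": -0.2, "x": 0.4, "y": -0.2, "z": -0.5, "wx": 0, "wy": 0, "wz": 0.5}, {"hand": -0.2, "x": 0.4, "y": -0.2, "z": -0.5, "wx": 0, "wy": 0, "wz": 0.6}]}}

```text
t: 16.55
tcp_pos: [0.5674, -0.0929, 0.0559]
ee_rot: [-2.862, -1.293, -0.004]
force: [1.7, 6.1, 1.0]
width: 0.0385
```

```bash
python3 -c "
from h import *
st();tq()"
```

```text
t 16.55 tcp [ 0.5674 -0.0929  0.0559] jig [46.4  0.2] yaw 0.8487 q [ 0.41  0.55 -0.45  1.84  0.31  0.82  0.66] F [1.7 6.1 1. ] M [ 1.37 -0.42  0.14] w 0.0385
tool F [ 5.7 -2.8 -1. ] tool M [ 0.585  1.305 -0.135] yaw 0.849
```

Torque is 0.14 N m, so it is driving. Continuing with a small centring correction.

Emit:
{"op": "move_arm", "data": {"deltas": [{"hand": -0.2, "x": 0.5, "y": -0.3, "z": 0, "wx": 0, "wy": 0, "wz": 0.1}, {"hand": -0.2, "x": 0.5, "y": -0.3, "z": 0, "wx": 0, "wy": 0, "wz": 0.2}, {"hand": -0.2, "x": 0.5, "y": -0.3, "z": 0, "wx": 0, "wy": 0, "wz": 0.2}, {"hand": -0.2, "x": 0.5, "y": -0.3, "z": 0, "wx": 0, "wy": 0, "wz": 0.2}]}}

```text
t: 17.05
tcp_pos: [0.5677, -0.0926, 0.0559]
ee_rot: [-2.975, -1.005, -0.004]
force: [1.6, 6.5, 0.8]
width: 0.0387
```

```bash
python3 -c "
from h import *
st();tq()"
```

```text
t 17.05 tcp [ 0.5677 -0.0926  0.0559] jig [46.1  0.4] yaw 0.6517 q [ 0.38  0.54 -0.4   1.85  0.27  0.81  0.49] F [1.6 6.5 0.8] M [ 1.1  -0.5   0.02] w 0.0387
tool F [ 5.2 -4.2 -0.8] tool M [ 0.576  1.062 -0.018] yaw 0.652
```

Emit:
{"op": "move_arm", "data": {"deltas": [{"hand": -0.2, "x": 0.5, "y": -0.4, "z": 0, "wx": 0, "wy": 0, "wz": 0.1}, {"hand": -0.2, "x": 0.5, "y": -0.4, "z": 0, "wx": 0, "wy": 0, "wz": 0.2}, {"hand": -0.2, "x": 0.5, "y": -0.4, "z": 0, "wx": 0, "wy": 0, "wz": 0.2}, {"hand": -0.2, "x": 0.5, "y": -0.4, "z": 0, "wx": 0, "wy": 0, "wz": 0.2}]}}

```text
t: 17.55
tcp_pos: [0.5681, -0.0924, 0.0559]
ee_rot: [-3.061, -0.705, -0.004]
force: [4.1, 5.1, 0.1]
width: 0.039
```

```bash
python3 -c "
from h import *
st();tq()"
```

```text
t 17.55 tcp [ 0.5681 -0.0924  0.0559] jig [45.9  0.8] yaw 0.4526 q [ 0.34  0.53 -0.35  1.85  0.24  0.8   0.32] F [4.1 5.1 0.1] M [ 1.06 -0.74  0.05] w 0.039
tool F [ 5.9 -2.8 -0.1] tool M [ 0.632  1.131 -0.044] yaw 0.453
```

Emit:
{"op": "move_arm", "data": {"deltas": [{"hand": -0.2, "x": 0.5, "y": -0.3, "z": 0, "wx": 0, "wy": 0, "wz": 0.08}, {"hand": -0.2, "x": 0.5, "y": -0.3, "z": 0, "wx": 0, "wy": 0, "wz": 0.15}, {"hand": -0.2, "x": 0.5, "y": -0.3, "z": 0, "wx": 0, "wy": 0, "wz": 0.15}, {"hand": -0.2, "x": 0.5, "y": -0.3, "z": 0, "wx": 0, "wy": 0, "wz": 0.15}, {"hand": -0.2, "x": 0.5, "y": -0.3, "z": 0, "wx": 0, "wy": 0, "wz": 0.15}]}}

```text
t: 18.18
tcp_pos: [0.5683, -0.0923, 0.056]
ee_rot: [-3.105, -0.474, -0.004]
force: [3.1, 4.2, 0.2]
width: 0.0391
```

```bash
python3 -c "
from h import *
st();tq()"
```

```text
t 18.18 tcp [ 0.5683 -0.0923  0.056 ] jig [45.8  1. ] yaw 0.3032 q [ 0.31  0.52 -0.31  1.85  0.22  0.8   0.19] F [3.1 4.2 0.2] M [ 0.91 -0.82  0.02] w 0.0391
tool F [ 4.2 -3.1 -0.2] tool M [ 0.626  1.057 -0.022] yaw 0.303
```

Emit:
{"op": "move_arm", "data": {"deltas": [{"hand": -0.2, "x": 0.3, "y": -0.3, "z": 0, "wx": 0, "wy": 0, "wz": 0.1}, {"hand": -0.2, "x": 0.3, "y": -0.3, "z": 0, "wx": 0, "wy": 0, "wz": 0.2}, {"hand": -0.2, "x": 0.3, "y": -0.3, "z": 0, "wx": 0, "wy": 0, "wz": 0.2}, {"hand": -0.2, "x": 0.3, "y": -0.3, "z": 0, "wx": 0, "wy": 0, "wz": 0.2}, {"hand": -0.2, "x": 0.3, "y": -0.3, "z": 0, "wx": 0, "wy": 0, "wz": 0.2}]}}

```text
t: 18.8
tcp_pos: [0.5687, -0.0922, 0.0559]
ee_rot: [-3.137, -0.162, -0.004]
force: [4.0, 4.4, -0.1]
width: 0.0386
```

```bash
python3 -c "
from h import *
st();tq()"
```

```text
t 18.8 tcp [ 0.5687 -0.0922  0.0559] jig [45.7  1.4] yaw 0.103 q [ 0.27  0.52 -0.26  1.85  0.18  0.79  0.02] F [ 4.   4.4 -0.1] M [ 0.78 -0.93  0.1 ] w 0.0386
tool F [ 4.4 -4.   0.1] tool M [ 0.682  1.005 -0.101] yaw 0.103
```

Held torque has risen to 0.10 N m, so it is just before the click. Small steps now.

Emit:
{"op": "move_arm", "data": {"deltas": [{"hand": -0.2, "x": 0.2, "y": -0.2, "z": 0, "wx": 0, "wy": 0, "wz": 0.06}, {"hand": -0.2, "x": 0.2, "y": -0.2, "z": 0, "wx": 0, "wy": 0, "wz": 0.12}, {"hand": -0.2, "x": 0.2, "y": -0.2, "z": 0, "wx": 0, "wy": 0, "wz": 0.12}, {"hand": -0.2, "x": 0.2, "y": -0.2, "z": 0, "wx": 0, "wy": 0, "wz": 0.12}, {"hand": -0.2, "x": 0.2, "y": -0.2, "z": 0, "wx": 0, "wy": 0, "wz": 0.12}]}}

```text
t: 19.42
tcp_pos: [0.5689, -0.0923, 0.056]
ee_rot: [-3.141, 0.027, -0.005]
force: [4.4, 3.1, -0.1]
width: 0.0387
```

```bash
python3 -c "
from h import *
st();tq()"
```

```text
t 19.43 tcp [ 0.5689 -0.0923  0.056 ] jig [45.7  1.6] yaw -0.0172 q [ 0.25  0.52 -0.23  1.85  0.16  0.79 -0.08] F [ 4.4  3.1 -0.1] M [ 0.7  -0.96  0.04] w 0.0387
tool F [ 4.3 -3.1  0.1] tool M [ 0.72   0.944 -0.035] yaw -0.017
```

Emit:
{"op": "move_arm", "data": {"deltas": [{"hand": -0.2, "x": 0.2, "y": -0.2, "z": 0, "wx": 0, "wy": 0, "wz": 0.05}, {"hand": -0.2, "x": 0.2, "y": -0.2, "z": 0, "wx": 0, "wy": 0, "wz": 0.1}, {"hand": -0.2, "x": 0.2, "y": -0.2, "z": 0, "wx": 0, "wy": 0, "wz": 0.1}, {"hand": -0.2, "x": 0.2, "y": -0.2, "z": 0, "wx": 0, "wy": 0, "wz": 0.1}, {"hand": -0.2, "x": 0.2, "y": -0.2, "z": 0, "wx": 0, "wy": 0, "wz": 0.1}]}}

```text
t: 20.05
tcp_pos: [0.5691, -0.0923, 0.056]
ee_rot: [-3.136, 0.184, -0.004]
force: [3.7, 2.0, -1.7]
width: 0.0387
```

```bash
python3 -c "
from h import *
st();tq()
for i in range(4): camera('scene');tq()"
```

```text
t 20.05 tcp [ 0.5691 -0.0923  0.056 ] jig [45.7  1.8] yaw -0.1173 q [ 0.23  0.51 -0.21  1.85  0.14  0.79 -0.17] F [ 3.7  2.  -1.7] M [ 0.61 -0.97  0.02] w 0.0387
tool F [ 3.5 -2.4  1.7] tool M [ 0.723  0.893 -0.015] yaw -0.117
tool F [ 3.7 -3.   0.4] tool M [ 0.649  0.915 -0.048] yaw -0.117
tool F [ 4.8 -2.5  0.6] tool M [ 0.698  0.885 -0.024] yaw -0.117
tool F [ 3.8 -3.2 -0.3] tool M [ 0.67   0.826 -0.023] yaw -0.117
tool F [ 3.9 -3.2 -0.4] tool M [ 0.736  0.888 -0.055] yaw -0.117
```

Averaged held torque is 0.03, so still driving; the 0.10 may have been noise. From here I'll read the torque both at the end of motion and averaged while held.

Emit:
{"op": "move_arm", "data": {"deltas": [{"hand": -0.2, "x": 0.2, "y": -0.2, "z": 0, "wx": 0, "wy": 0, "wz": 0.07}, {"hand": -0.2, "x": 0.2, "y": -0.2, "z": 0, "wx": 0, "wy": 0, "wz": 0.14}]}}

```text
t: 20.5
tcp_pos: [0.5694, -0.0923, 0.056]
ee_rot: [-3.115, 0.406, -0.005]
force: [5.1, 2.0, -1.5]
width: 0.0388
```

```bash
cat >> h.py <<'E'
def held(n=8):
    v=[];tq()
    for i in range(n):
        camera('scene');s=state();v.append(s['moment'][2])
    M=Rn.from_rotvec(s['ee_rot']).as_matrix()
    print('Mz',np.round(v,3),'mean last5',np.mean(v[-5:]).round(3),'yaw',np.arctan2(M[1,0],M[0,0]).round(3),'F',(M.T@s['force']).round(1),'t',s['t'],'q7',s['qpos'][6].round(2))
E
python3 -c "
from h import *
held()"
```

```text
tool F [ 4.4 -3.3  1.5] tool M [ 0.72   0.931 -0.247] yaw -0.259
Mz [0.075 0.13  0.085 0.098 0.087 0.045 0.088 0.084] mean last5 0.08 yaw -0.257 F [ 3.1 -3.7  1.1] t 20.9 q7 -0.28
```

Moving torque 0.25 and held 0.08: the foot presses and the clutch is loading. Small steps.

Emit:
{"op": "move_arm", "data": {"deltas": [{"hand": -0.2, "x": 0.1, "y": -0.1, "z": 0, "wx": 0, "wy": 0, "wz": 0.05}, {"hand": -0.2, "x": 0.1, "y": -0.1, "z": 0, "wx": 0, "wy": 0, "wz": 0.1}]}}

```text
t: 21.15
tcp_pos: [0.5696, -0.0924, 0.056]
ee_rot: [-3.091, 0.559, -0.005]
force: [5.1, 2.0, -1.8]
width: 0.0388
```

```bash
python3 -c "
from h import *
held()"
```

```text
tool F [ 4.  -3.7  1.8] tool M [ 0.758  1.037 -0.294] yaw -0.358
Mz [0.111 0.108 0.118 0.085 0.141 0.11  0.178 0.114] mean last5 0.126 yaw -0.357 F [ 5.1 -2.6  1. ] t 21.55 q7 -0.37
```

Emit:
{"op": "move_arm", "data": {"deltas": [{"hand": -0.2, "x": 0.1, "y": -0.1, "z": 0, "wx": 0, "wy": 0, "wz": 0.05}, {"hand": -0.2, "x": 0.1, "y": -0.1, "z": 0, "wx": 0, "wy": 0, "wz": 0.1}]}}

```text
t: 21.8
tcp_pos: [0.5697, -0.0924, 0.056]
ee_rot: [-3.059, 0.714, -0.005]
force: [4.9, 1.3, -1.7]
width: 0.0385
```

```bash
python3 -c "
from h import *
held()"
```

```text
tool F [ 3.8 -3.3  1.7] tool M [ 0.745  0.961 -0.101] yaw -0.458
Mz [ 0.024 -0.01  -0.045 -0.034 -0.032 -0.054  0.031 -0.075] mean last5 -0.033 yaw -0.457 F [ 4.4 -4.2  1.1] t 22.2 q7 -0.45
```

Torque dropped and reversed, so it is just past the tooth. A further 0.08 rad puts it safely past this click, far from the next.

Emit:
{"op": "move_arm", "data": {"deltas": [{"hand": -0.2, "x": 0, "y": 0, "z": 0, "wx": 0, "wy": 0, "wz": 0.08}]}}

```text
t: 22.32
tcp_pos: [0.5698, -0.0925, 0.056]
ee_rot: [-3.028, 0.836, -0.005]
force: [5.8, 1.1, -0.7]
width: 0.0388
```

```bash
python3 -c "
from h import *
held()"
```

```text
tool F [ 4.4 -3.9  0.8] tool M [0.993 0.989 0.031] yaw -0.539
Mz [-0.097 -0.129 -0.065 -0.078 -0.133 -0.048 -0.118 -0.125] mean last5 -0.1 yaw -0.537 F [ 4.8 -5.1  1.1] t 22.725 q7 -0.52
```

Held torque is −0.10, past the tooth: one click. I'll release, rise and retreat.

Emit:
{"op": "move_arm", "data": {"deltas": [{"hand": 1, "x": 0, "y": 0, "z": 0, "wx": 0, "wy": 0, "wz": 0}, {"hand": 1, "x": 0, "y": 0, "z": 0, "wx": 0, "wy": 0, "wz": 0}, {"hand": 1, "x": 0, "y": 0, "z": 0, "wx": 0, "wy": 0, "wz": 0}, {"hand": 1, "x": 0, "y": 0, "z": 0, "wx": 0, "wy": 0, "wz": 0}, {"hand": 1, "x": 0, "y": 0, "z": -20, "wx": 0, "wy": 0, "wz": 0}, {"hand": 1, "x": 0, "y": 0, "z": -60, "wx": 0, "wy": 0, "wz": 0}, {"hand": 1, "x": 0, "y": 0, "z": -110, "wx": 0, "wy": 0, "wz": 0}, {"hand": 1, "x": 0, "y": 0, "z": -120, "wx": 0, "wy": 0, "wz": 0}]}}

```text
t: 23.72
tcp_pos: [0.5699, -0.0926, 0.1792]
ee_rot: [-3.027, 0.838, -0.009]
force: [0.1, 0.0, -1.2]
width: 0.0856
```

Emit:
{"op": "move_arm", "data": {"deltas": [{"hand": 1, "x": -50, "y": -30, "z": 0, "wx": 0, "wy": 0, "wz": 0}, {"hand": 1, "x": -100, "y": -60, "z": 0, "wx": 0, "wy": 0, "wz": 0}, {"hand": 1, "x": -150, "y": -90, "z": 0, "wx": 0, "wy": 0, "wz": 0}, {"hand": 1, "x": -190, "y": -115, "z": 0, "wx": 0, "wy": 0, "wz": 0}, {"hand": 1, "x": -190, "y": -115, "z": 0, "wx": 0, "wy": 0, "wz": 0}]}}

```text
t: 24.35
tcp_pos: [0.4621, 0.1073, 0.1751]
ee_rot: [-3.03, 0.828, 0.002]
force: [0.5, -0.3, 0.6]
width: 0.0855
```

```bash
python3 -c "
from h import *
st();snap('top','t8.png',(220,150,510,330),2.7)"
```

```text
t 24.35 tcp [0.4621 0.1073 0.1751] jig [-146.  -118.8] yaw -0.5335 q [-0.13  0.21 -0.23  1.98  0.06  0.96 -0.92] F [ 0.5 -0.3  0.6] M [ 0.03 -0.04 -0.03] w 0.0855
```

View pics/t8.png

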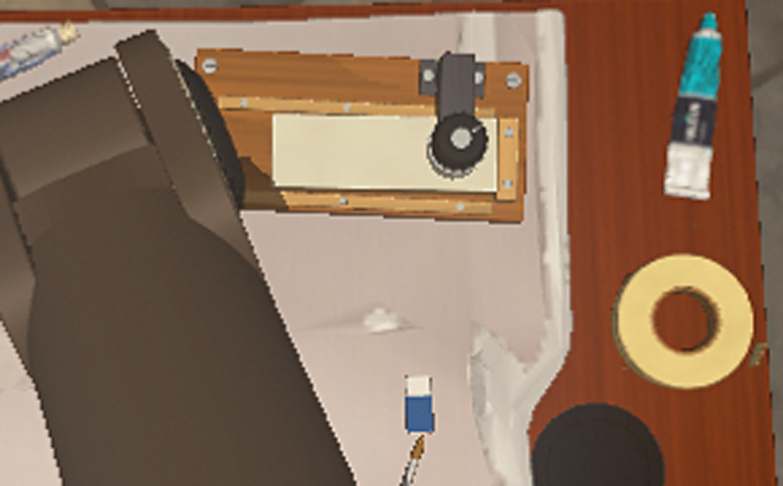

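The panel's end (497) is still flush with the stop (498), and the knob mark has moved clockwise from upper left to upper right. The eraser and tape are where they were, and the arm touches nothing. Handing in.

```bash
python3 -c "
from h import *
print(hand_in())"
```

```text
the job is handed in; nothing more can be done
None
```

The panel is clamped white face up and home against the end stop, the knob was turned clockwise through one click and let go, and the job is handed in at about 24 s.

- **Panel:** I laid it in the channel and slid it under the foot until it stopped firmly. The highest push I read was about 9 N. Top views before and after clamping show its end flush with the stop.
- **Knob:** I turned it about 2 rad. Held torque rose from near 0 to about +0.12 N m, then fell to about −0.10 N m once past the tooth, which is one click.
- **Release:** After letting go and retreating, the wrist force was about zero.
- **Bystanders:** The tape roll and eraser are unmoved in the last picture. The bottle was hidden behind the arm there, so I could not see it, but I felt no stray contact.

**What disagreed:**
- The fingertips sat about 20 mm higher than the reported tool position. My first grasp closed above the panel and I pressed it lightly (17 N) to measure this.
- The panel met the stop about 4 mm earlier than I had calculated.
- One held-torque reading of 0.10 came before the clutch had loaded. Later averaged readings showed it was a stray.
- I viewed 14 pictures, over the budget of 10.

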